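Lay the blue-headed probe in the V-blocks

ROBOT

A 6-joint arm with a two-finger parallel gripper is mounted at the origin on a cart in front of the work surface, level with it; the furniture and walls round the work are solid. World frame = base frame: x ahead of the robot, y to its left, z up, the work surface at z = 0. Lengths are in mm, angles in rad, forces in N, time in s.
With the tool pointing down it reaches from about 350 to 975 mm from the base axis. Payload 7.1 kg.
Tool frame: the origin (TCP) lies midway between the tips of the shut fingers; the grasp point (between the pads) lies 19 mm behind it (ctrl.grip_point_offset is the distance from the TCP to the grasp point, in mm); z points along the fingers, y is the line along which they close (so a half turn about z gives the same grasp; the last joint's range is limited). The gripper opens to 88 mm and grips with 3 to 60 N. Pads are 20 mm wide; open, the fingers measure 115 mm over their backs; the gripper's body (75 mm by 178 mm) begins 61 mm behind the grasp point.
Start: joints at [1.159, 0.423, 1.63, -0, 1.089, -0.019], TCP at [239.203, 577.396, 222.675] pointing down, gripper open.
Joint ranges: [-3, 3], [-0.9, 2.11], [0.09, 2.58], [-1.31, 4.45], [0.11, 2.69], [-2.54, 2.54]. Speed limits (rad/s): [2.39, 2.39, 3.01, 3.14, 3.14, 3.14].

INTERFACE

Orientations are given as a rotation vector (axis times angle).
In Python, from workcell import get_obs, optics, close_job, spotter, ctrl gives the robot as it stands. The module is installed in compiled form; this text tells all that it offers.
- The arm moves only by the tool move_arm, never from a script. Its argument "rows" is a list of rows, each a list of 5 numbers: the shift along the tool's x, y, z in cm, then the turn about the tool's z in degrees, then the opening in per cent of the stroke, from 0 (shut) to 100 (fully open). A call has 1 to 10 rows; each row shifts and turns the commanded pose from where the row before left it, along the tool's axes as they then stand; what a row does not reach is not made up. A row lasts 1/8 s, in which the tool goes at most 62.5 mm and 10.7 degrees, less where a joint would pass 70% of its speed; a pose out of reach is approached as far as the arm can. A call with a gripper value outside its range is refused whole. The fingers move at their own pace and stop on an object; the grip force is fixed at half the most. Time passes only in rows, so rows that do not move let the fingers close. It gives the time, the measured TCP pose, the force, the opening and the grip force at its end, in the units of the state.
- get_obs(): the state, without advancing time (a new reading comes with each control period).
- optics.get_image(name): name is "side" or "top"; returns the picture (480x640x3 uint8, blue, green, red); there is no depth.
- optics.calibration(name): a dict with "camera_matrix" (3x3 intrinsics, pixels), "xyz" and "orientation" of the camera in the world. Camera axes: x right, y down, z forward; pixel columns grow to the right and rows downward; lengths in mm; the calibration is good to about 2 mm. A picture is of the moment at which its call begins. calibration takes no time and is no camera call.
- close_job(): hands the job in; it is judged then, once.
Trained networks look in the newest picture that a camera, given by its name, has taken for a name from the list of things; names that differ only in an ending like _2 or _b are one class to them, and where a whole thing is asked for, a point or a joint stands for the part that bears it (a point fixed in the world has none). Each returns a list of dicts, best first, with "conf" (0 to 1); they miss things now and then, are a little off and sometimes report something else, mostly with a low value. They report only what shows in the picture. A call takes as long as a camera call. They do not tell look-alikes from the thing itself.
- spotter.find_in(camera, label): "point" ([column, row] in pixels, amid what is visible of it).
- spotter.regions_of(camera, label): "region" (480x640 bool, what is visible of it) and "point" ([column, row] in pixels, amid what is visible of it).
The state is a dict: "t": time; "qpos": joint angles; "qvel": joint speeds; "joint_torque": joint torques, N m; "ee_pos": TCP position; "orientation": TCP orientation; "ft_force": force on the tool from outside, world axes, zero at the start; "moment": the same for the moment, N m; "width": finger opening in mm; "grasp_force": force on a finger pad.
Only numpy, scipy, OpenCV 4.12 (cv2) and the standard library are available. Lean on these libraries where they do the work, as an engineer would, in place of code of your own. Each camera call takes 0.05 s, during which the arm holds its last target. There are 200 camera calls.

TASK

Three rod-shaped measuring probes lie in the grooves of the white storage block, where only their coloured heads can be gripped. Take out the one with the blue head by its head and lay it gently, without dropping it, lengthwise in the V-blocks of the cradle, so that the shaft rests across both V-blocks about centred on them, with the head sticking out freely over the end with the yellow stripe, and can next be taken by the middle from the side. Let go of it there, and leave the other two probes in their grooves.

Things in the scene. Friction and masses are not known exactly. Their poses are not given: they have to be found in the camera images.
- probe_blue_head (a point): centre of the blue head (cylinder 26 mm in diameter, 45 mm long) of the probe to move, a straight rod of about 80 g: grey shaft 16 mm in diameter, steel stub of 10 mm behind the head. x axis: along the probe, head to tip; shaft from 22.5 to 172.5 mm, centre of mass at about 80 mm. Lies level in a groove of the white block, axis 45 mm up, head free in front of it on the robot's side; lifts straight out
- cradle: fixed grey plate 130x70x8 mm with two aluminium V-blocks (28 mm long, 56 wide, 54 high) at x = -36 and 36 mm. Their 90 degree groove along x is 40 mm wide at the top, 20 deep. Origin on the bench under its middle; x runs away from the yellow-striped end (x = -62 mm), z up. Seated and centred, the shaft's axis is 45 mm up and the head's centre at x = -97.5 mm, y = 0, clear of the plate
- probe_red: red-headed probe, same shape and size, in another groove; to stay there. Origin on its axis at mid-shaft, 97.5 mm from the head's centre; x axis from head to tip. The fixed white block is 140 mm long, 186 wide, 57 high, with three parallel grooves 60 mm apart and 22 mm wide, open at the top (no room for fingers beside a shaft); 34 mm of air between heads. Any probe may lie in any groove
- probe_yellow: yellow-headed probe, same shape and size, in the third groove of the white block; to stay there. Origin on its axis at mid-shaft, 97.5 mm from the head's centre; x axis from head to tip
There are look-alikes about, which are no part of the job. Leave any purple look-alike of the part that bears probe_blue_head alone.

How it is judged:
By the outcome, as a careful person would: the job done as asked, in the order asked, and still so for the second after the job is handed in, with the robot touching nothing.
It also fails if it takes over 37 s, if anything falls off the work surface, if the arm or the gripper's body presses on something with over 40 N, if the wrist force passes 120 N, or if a joint passes its speed limit or range.

## Working session

There is one attempt and no reset: what is moved stays moved. The work goes in short steps, Python scripts to look and compute and a tool call to move; the robot and the scene stay as the last step left them, time stands still between calls to the robot, and variables do not carry over. Pictures are saved under pics/ and viewed, at most 10 in all, crops included, and the job is handed in when it is done.

Besides the shell and the picture viewer there is one more tool, called after "Emit:" as name([rows], argument=value, ...), one row to a line, values as JSON. move_arm: Moves the arm, as the interface text tells. Its arguments: {"type":"object","properties":{"rows":{"type":"array","items":{"type":"array","items":{"type":"number"}}}},"required":["rows"]}

```bash
mkdir -p pics
cat > h.py <<'E'
import numpy as np, cv2
from scipy.spatial.transform import Rotation as R
from workcell import get_obs, optics, close_job, spotter, ctrl
def cal(n):
    c=optics.calibration(n); return np.array(c["camera_matrix"]),np.array(c["xyz"],float),c["orientation"]
def rot(o):
    o=np.array(o,float)
    return o if o.shape==(3,3) else R.from_rotvec(o).as_matrix()
def to_plane(n,px,z):
    K,p,o=cal(n); d=rot(o)@np.linalg.inv(K)@np.array([px[0],px[1],1.]); return p+d*(z-p[2])/d[2]
def proj(n,X):
    K,p,o=cal(n); c=K@(rot(o).T@(np.array(X,float)-p)); return c[:2]/c[2]
E
python3 - <<'E'
from h import *
for n in ("top","side"):
    im=optics.get_image(n); cv2.imwrite(f"pics/{n}1.png",im); print(n,optics.calibration(n))
    for l in ("probe_blue_head","cradle","probe_red","probe_yellow"):
        z=45 if 'probe' in l else 30
        print(l,[(np.round(d["point"]).tolist(),round(d["conf"],2),to_plane(n,d["point"],z).round().tolist()) for d in spotter.find_in(n,l)][:4])
s=get_obs();print(s["t"],s["ee_pos"],s["orientation"],s["ft_force"],s["width"])
E
```

```text
top {'camera_matrix': array([[602.95393545,   0.        , 329.65915802],
       [  0.        , 602.95393545, 239.55885517],
       [  0.        ,   0.        ,   1.        ]]), 'xyz': array([ 190.53022555, -203.11532439, 1838.81316074]), 'orientation': array([-2.10111467,  2.1328103 , -0.19665614])}
probe_blue_head [([335.0, 232.0], 0.87, [564.0, -210.0, 45.0]), ([486.0, 259.0], 0.86, [475.0, -662.0, 45.0])]
cradle [([207.0, 246.0], 0.64, [530.0, 184.0, 30.0])]
probe_red [([298.0, 238.0], 0.74, [548.0, -96.0, 45.0])]
probe_yellow [([317.0, 239.0], 0.87, [543.0, -154.0, 45.0])]
side {'camera_matrix': array([[461.87811397,   0.        , 326.99361298],
       [  0.        , 461.87811397, 237.95776496],
       [  0.        ,   0.        ,   1.        ]]), 'xyz': array([  381.89576325, -1313.38788223,   570.68331008]), 'orientation': array([-1.98186443,  0.1831209 , -0.0952726 ])}
probe_blue_head [([321.0, 380.0], 0.73, [468.0, -714.0, 45.0]), ([303.0, 250.0], 0.67, [501.0, -213.0, 45.0])]
cradle [([301.0, 206.0], 0.91, [541.0, 167.0, 30.0])]
probe_red [([292.0, 237.0], 0.79, [483.0, -122.0, 45.0])]
probe_yellow [([295.0, 243.0], 0.48, [486.0, -164.0, 45.0])]
0.5 [239.22214732 577.38014416 222.65803175] [-6.13077621e-01 -3.08118899e+00  6.47974311e-05] [-0.85510866  0.77084485  0.73956618] 87.94125327627646
```

Run:
```python
import cv2
a=cv2.imread("pics/top1.png"); b=cv2.imread("pics/side1.png")
cv2.imwrite("pics/crop_top.png",cv2.resize(a[170:330,150:410],None,fx=3,fy=3,interpolation=cv2.INTER_CUBIC))
```

```text
(no output)
```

View pics/top1.png

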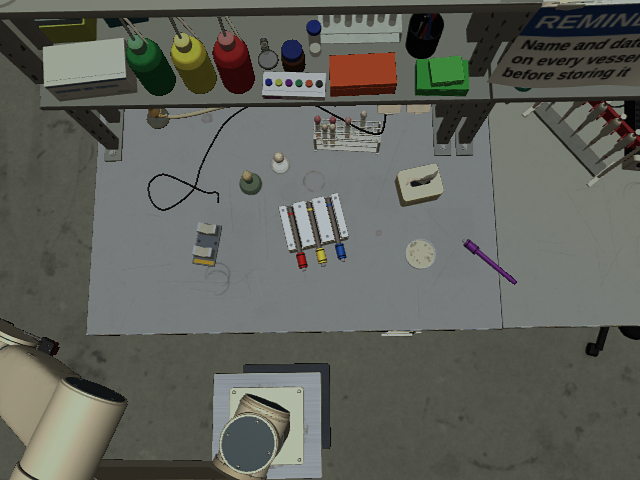

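View pics/side1.png

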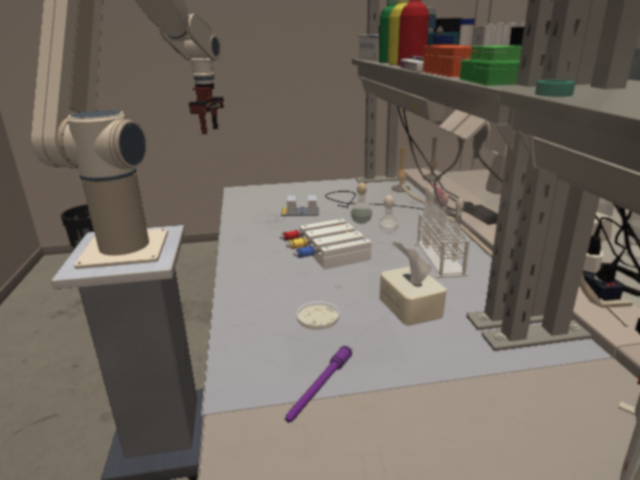

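View pics/crop_top.png

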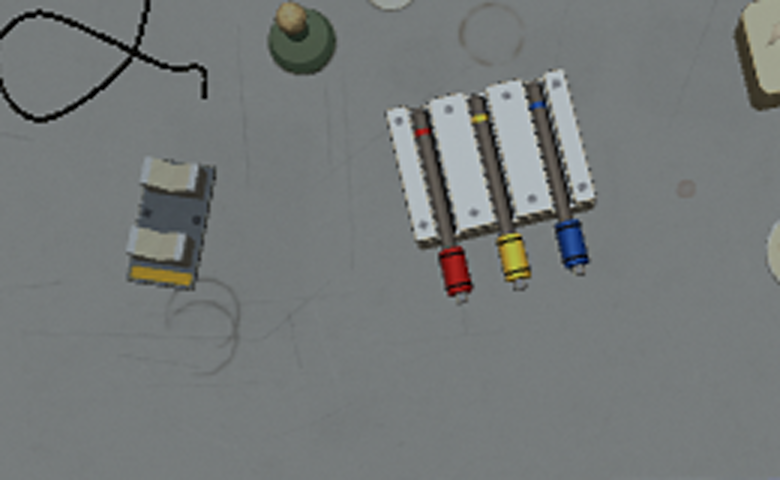

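Blue candidates in the top picture are the blue head on a grey shaft in the white block's right groove at about (341,251), and the purple rod at about (490,260). The enlarged crop confirms the first one: blue head, free in front of the block, with the block's red and yellow neighbours beside it. The purple rod is the look-alike and stays. The cradle is at (207,246), with its yellow stripe at the robot's end, about (204,262).

```bash
cat > meas.py <<'E'
from h import *
from scipy.optimize import minimize
def blobs(im,lo,hi,box):
    h=cv2.cvtColor(im,cv2.COLOR_BGR2HSV); m=cv2.inRange(h,lo,hi); k=np.zeros_like(m); x0,y0,x1,y1=box; k[y0:y1,x0:x1]=m[y0:y1,x0:x1]
    n,_,st,c=cv2.connectedComponentsWithStats(k); return [(st[i,4],c[i].round(2)) for i in range(1,n) if st[i,4]>3]
E
python3 - <<'E'
from meas import *
im=cv2.imread("pics/top1.png")
for nm,lo,hi in (("blue",(105,130,50),(130,255,255)),("yel",(20,130,80),(35,255,255)),("red",(0,150,60),(8,255,255))):
    for a,c in blobs(im,lo,hi,(270,190,360,275)): print(nm,a,c,to_plane("top",c,50).round(1))
for a,c in blobs(im,(15,110,80),(35,255,255),(185,215,230,275)): print("stripe",a,c,to_plane("top",c,8).round(1))
masks={}
for n in("top","side"):
    r=spotter.regions_of(n,"cradle")  # uses newest pictures
    masks[n]=r[0]["region"]; print(n,r[0]["conf"],r[0]["region"].sum(),r[0]["point"])
S=4
def box(cx,lx,wy,z0,z1): return [(cx+a*lx/2,b*wy/2,z) for a in(-1,1) for b in(-1,1) for z in(z0,z1)]
parts=[box(0,130,70,0,8),box(-36,28,56,8,54),box(36,28,56,8,54)]
def render(n,p):
    Rz=R.from_euler('z',p[2]).as_matrix(); m=np.zeros((480*S,640*S),np.uint8)
    for b in parts:
        q=np.array([proj(n,Rz@np.array(v)+[p[0],p[1],0]) for v in b]); q=((q+.5)*S-.5)
        cv2.fillConvexPoly(m,cv2.convexHull((q*16).round().astype(np.int32)),1,shift=4)
    return cv2.resize(m.astype(np.float32),(640,480),interpolation=cv2.INTER_AREA)
for ns in (["top"],["top","side"]):
    f=lambda p:sum(np.abs(render(n,(p[0],p[1],p[2]/100))-masks[n]).sum()/masks[n].sum() for n in ns)
    r=minimize(f,[530,184,-20],method="Nelder-Mead",options=dict(initial_simplex=[[530,184,-20],[540,184,-20],[530,194,-20],[530,184,0]],maxiter=150))
    print(ns,r.x.round(1),r.fun)
E
```

```text
blue 9 [328.78 204.78] [ 647.7 -191.3   50. ]
blue 97 [340.09 250.52] [ 505.2 -223.4   50. ]
yel 10 [309.6 208.9] [ 635.7 -132.6   50. ]
yel 104 [320.62 255.09] [ 492.2 -164.6   50. ]
red 10 [290.1 213.7] [621.6 -73.   50. ]
red 101 [301.34 259.58] [ 479.4 -106.5   50. ]
stripe 79 [203.38 261.42] [485.2 197.4   8. ]
top 0.59 1041 [200.9, 244.9]
side 0.9 463 [301.9, 206.9]Traceback (most recent call last):
  File "<stdin>", line 21, in <module>
    res = _minimize_neldermead(fun, x0, args, callback, bounds=bounds,
                               **options)
    fxr = func(xr)
    fx = function(np.copy(x), *(wrapper_args + args))
  File "<stdin>", line 20, in <lambda>
  File "<stdin>", line 20, in <genexpr>
  File "<stdin>", line 16, in render
  File "h.py", line 12, in proj
    K,p,o=cal(n); c=K@(rot(o).T@(np.array(X,float)-p)); return c[:2]/c[2]
          ~~~^^^
  File "h.py", line 5, in cal
    c=optics.calibration(n); return np.array(c["camera_matrix"]),np.array(c["xyz"],float),c["orientation"]
ValueError: time passes only in moves, steps and waits
```

```bash
sed -i 's/^def cal(n):/import functools\n@functools.lru_cache\ndef cal(n):/' h.py
python3 - <<'E'
from meas import *
masks={}
for n in("top","side"):
    r=spotter.regions_of(n,"cradle"); masks[n]=r[0]["region"].copy(); print(n,[(x["conf"],x["region"].sum(),x["point"]) for x in r])
S=4
def box(cx,lx,wy,z0,z1): return [(cx+a*lx/2,b*wy/2,z) for a in(-1,1) for b in(-1,1) for z in(z0,z1)]
parts=[box(0,130,70,0,8),box(-36,28,56,8,54),box(36,28,56,8,54)]
def render(n,p):
    Rz=R.from_euler('z',p[2]).as_matrix(); m=np.zeros((480*S,640*S),np.uint8)
    for b in parts:
        q=np.array([proj(n,Rz@np.array(v)+[p[0],p[1],0]) for v in b]); q=((q+.5)*S-.5)
        cv2.fillConvexPoly(m,cv2.convexHull((q*16).round().astype(np.int32)),1,shift=4)
    return cv2.resize(m.astype(np.float32),(640,480),interpolation=cv2.INTER_AREA)
for ns in (["top"],["side"],["top","side"]):
    f=lambda p:sum(np.abs(render(n,(p[0],p[1],p[2]/100))-masks[n]).sum()/masks[n].sum() for n in ns)
    r=minimize(f,[530,184,-20],method="Nelder-Mead",options=dict(initial_simplex=[[530,184,-20],[540,184,-20],[530,194,-20],[530,184,0]],maxiter=150))
    print(ns,r.x.round(1),r.fun)
p=(r.x[0],r.x[1],r.x[2]/100)
im=cv2.imread("pics/top1.png"); big=cv2.resize(im[205:285,180:250],None,fx=7,fy=7,interpolation=cv2.INTER_CUBIC)
Rz=R.from_euler('z',p[2]).as_matrix()
for cx,lx,w,z in((0,130,70,8),(-36,28,56,54),(36,28,56,54)):
    q=np.array([(proj("top",Rz@np.array([cx+a*lx/2,b*w/2,z])+[p[0],p[1],0])-[180,205]+.5)*7 for a,b in((-1,-1),(-1,1),(1,1),(1,-1))])
    cv2.polylines(big,[q.astype(np.int32)],True,(0,255,0) if z>9 else (0,0,255),1)
cv2.imwrite("pics/fit.png",big)
print("stripe pred",proj("top",Rz@np.array([-60,0,8])+[p[0],p[1],0]))
E
```

```text
top [(0.59, np.int64(1041), [200.9, 244.9])]
side [(0.9, np.int64(463), [301.9, 206.9])]
['top'] [540.  189.8 -15.1] 0.06159942363112392
['side'] [546.4 194.8 -13.1] 0.21733261339092871
['top', 'side'] [544.1 189.6 -12.7] 0.33538358718046074
stripe pred [203.42774927 261.59489976]
```

View pics/fit.png

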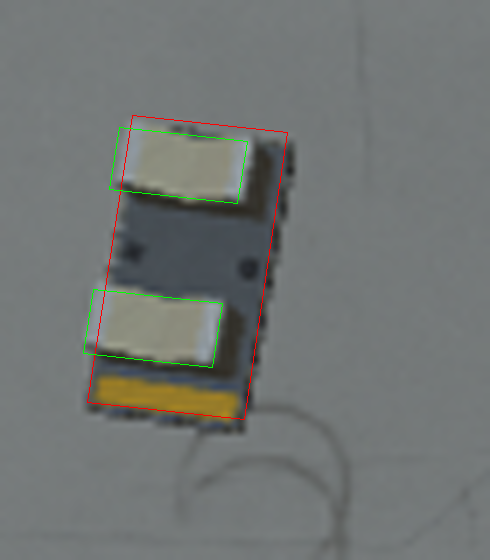

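The overlay shows the fit is about 1 px off at the far V-block, so I will refine it using the bright V-block tops.

Run:
```python
from meas import *
im=cv2.imread("pics/top1.png")
c=im[205:285,180:250]; big=cv2.resize(c,None,fx=8,fy=8,interpolation=cv2.INTER_CUBIC); g=cv2.cvtColor(big,cv2.COLOR_BGR2GRAY)
hsv=cv2.cvtColor(big,cv2.COLOR_BGR2HSV)
m=((g>128)&(hsv[...,1]<110)).astype(np.uint8)
n,lab,st,ce=cv2.connectedComponentsWithStats(m)
P=[]
for i in range(1,n):
    if st[i,4]>2000:
        r=cv2.minAreaRect(np.argwhere(lab==i)[:,::-1].astype(np.float32)); px=(np.array(r[0])+.5)/8-.5+[180,205]; px2=(ce[i]+.5)/8-.5+[180,205]
        W=to_plane("top",px,54); P.append(to_plane("top",px2,54)); print(st[i,4]/64,px.round(2),px2.round(2),np.array(r[1])/8*2.98,r[2],W.round(1),P[-1].round(1))
print(np.median(g))
d=P[0]-P[1]; print("yaw",np.degrees(np.arctan2(d[1],d[0])),np.linalg.norm(d),(P[0]+P[1])/2)
```

```text
153.578125 [205.65 227.63] [205.55 227.6 ] [55.73557396 30.56357214] 8.601385116577148 [581.4 183.1  54. ] [581.5 183.4  54. ]
153.875 [201.22 250.72] [201.12 250.82] [55.69105198 28.65123856] 11.142889976501465 [510.5 194.6  54. ] [510.2 195.   54. ]
120.0
yaw -9.217057890490208 72.24072443517375 [545.82711407 189.18566759  54.        ]
```

Emit:
move_arm([
  [0, 0, 0, -9, 55],
  [0, 0, 0, -9, 55],
  [0, 0, 0, -9, 55],
  [0, 0, 0, -8.3, 55],
])

```text
t: 1.2
ee_pos: [239.2, 577.4, 222.7]
orientation: [-0.358, 3.121, -0.0]
ft_force: [-0.5, -0.5, -0.4]
width: 51.4
grasp_force: 0.0
```

```bash
cat > go.py <<'E'
from h import *
def go(x,y,z,yaw=None):
    s=get_obs(); M=R.from_rotvec(s["orientation"]).as_matrix()
    print("t",round(s["t"],2),"ee",np.round(s["ee_pos"],1),"xyaw",np.degrees(np.arctan2(M[1,0],M[0,0])).round(1),"zax",M[:,2].round(3),"w",round(s["width"],1),"F",np.round(s["ft_force"],1),"q",np.round(s["qpos"],2))
    d=M.T@(np.array([x,y,z])-s["ee_pos"])/10; print("shift cm",d.round(2))
    if yaw is not None: print("turn",((np.degrees(np.arctan2(M[1,0],M[0,0]))-yaw+90)%180-90).round(1))
E
python3 -c "
from go import *
go(505,-223.5,130,12.8)"
```

```text
t 1.2 ee [239.2 577.4 222.7] xyaw -166.9 zax [ 0. -0. -1.] w 51.4 F [-0.5 -0.5 -0.4] q [ 1.16  0.42  1.63 -0.    1.09 -0.64]
shift cm [ -7.77 -84.02   9.27]
turn 0.3
```

Emit:
move_arm([
  [-0.4, -3, 0, 0, 55],
  [-0.4, -5, 0, 0, 55],
  [-0.4, -5, 0, 0, 55],
  [-0.4, -5, 0, 0, 55],
  [-0.4, -5, 0, 0, 55],
  [-0.4, -5, 0, 0, 55],
  [-0.4, -5, 0, 0, 55],
  [-0.4, -5, 0, 0, 55],
  [-0.4, -5, 0, 0, 55],
  [-0.4, -5, 0, 0, 55],
])

```text
t: 2.45
ee_pos: [385.0, 116.7, 223.0]
orientation: [-0.35, 3.121, 0.0]
ft_force: [0.6, -0.1, 0.2]
width: 48.3
grasp_force: 0.0
```

Emit:
move_arm([
  [-0.4, -5, 0.5, 0, 55],
  [-0.4, -5, 1, 0, 55],
  [-0.4, -5, 1, 0, 55],
  [-0.4, -5, 1, 0, 55],
  [-0.4, -5, 1, 0, 55],
  [-0.4, -5, 1, 0, 55],
  [-0.4, -4, 1, 0, 55],
  [-0.4, -2, 1, 0, 55],
  [0, 0, 0, 0, 55],
])

```text
t: 3.58
ee_pos: [495.2, -226.0, 146.8]
orientation: [0.348, -3.121, -0.001]
ft_force: [-0.6, 0.0, 0.1]
width: 48.4
grasp_force: 0.0
```

Run:
```python
from go import *
go(505,-223.5,130,12.8)
a=optics.get_image("top"); b=optics.get_image("side"); cv2.imwrite("pics/top2.png",a); cv2.imwrite("pics/side2.png",b)
A=cv2.resize(a[190:290,285:385],(560,560),interpolation=cv2.INTER_CUBIC)
B=cv2.resize(b[150:270,250:370],(560,560),interpolation=cv2.INTER_CUBIC)[:, :240]
cv2.imwrite("pics/near.png",np.hstack([A,B]))
print("proj TCP side",proj("side",get_obs()["ee_pos"]),"top",proj("top",get_obs()["ee_pos"]), "head side",proj("side",[505,-223.5,45]))
```

```text
t 3.58 ee [ 495.2 -226.   146.8] xyaw -167.3 zax [-0.001  0.001 -1.   ] w 48.4 F [-0.6  0.   0.1] q [-0.45  0.41  1.86  0.    0.87 -2.24]
shift cm [-1.01  0.02  1.68]
turn -0.1
proj TCP side [299.61660458 215.93758983] top [340.8798487  248.15235274] head side [304.98387053 251.87005351]
```

View pics/near.png

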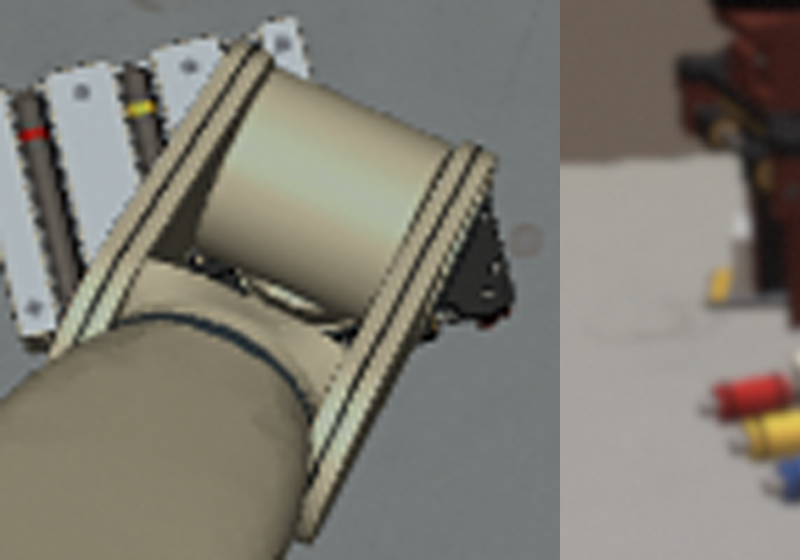

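The near crop shows that the arm hides the head in the top view. The side view is clear: the gripper hangs above the blue head, which is at about crop (790,480), or (300,252) in the full picture. I will check the head position there.

Run:
```python
from meas import *
im=cv2.imread("pics/side2.png")
for nm,lo,hi in (("blue",(105,110,40),(130,255,255)),("yel",(20,120,80),(35,255,255)),("red",(0,150,60),(8,255,255))):
    for a,c in blobs(im,lo,hi,(275,225,380,262)): print(nm,a,c,to_plane("side",c,45).round(1))
for n in("yel",492.2,-164.6),("red",479.4,-106.5),("blue",505.2,-223.4): print(n[0],proj("side",[n[1],n[2],47]).round(1))
```

```text
blue 82 [305.29 250.39] [ 507.  -214.7   45. ]
yel 107 [297.87 241.53] [ 494.3 -154.    45. ]
red 83 [291.   234.82] [ 480.4 -103.7   45. ]
yel [297.5 242.5]
red [290.7 234.6]
blue [305.  251.2]
```

Emit:
move_arm([
  [-0.6, 0.1, 1, 0, 55],
  [-0.46, 0, 2, 0, 55],
  [0, 0, 2, 0, 55],
  [0, 0, 2, 0, 55],
  [0, 0, 2, 0, 55],
  [0, 0, 1.5, 0, 55],
  [0, 0, 1.1, 0, 55],
  [0, 0, 0.5, 0, 55],
  [0, 0, 0, 0, 55],
])

```text
t: 4.8
ee_pos: [505.6, -222.5, 26.6]
orientation: [0.35, -3.122, -0.0]
ft_force: [-0.3, -0.2, 0.6]
width: 48.1
grasp_force: 0.0
```

Run:
```python
from go import *
go(505.3,-222.5,26,12.8)
b=optics.get_image("side"); cv2.imwrite("pics/side3.png",b)
cv2.imwrite("pics/near3.png",cv2.resize(b[210:280,260:350],(720,560),interpolation=cv2.INTER_CUBIC))
```

```text
t 4.8 ee [ 505.6 -222.5   26.6] xyaw -167.2 zax [-0.  0. -1.] w 48.1 F [-0.3 -0.2  0.6] q [-0.44  0.62  1.89 -0.    0.64 -2.23]
shift cm [0.03 0.   0.06]
turn -0.0
```

View pics/near3.png

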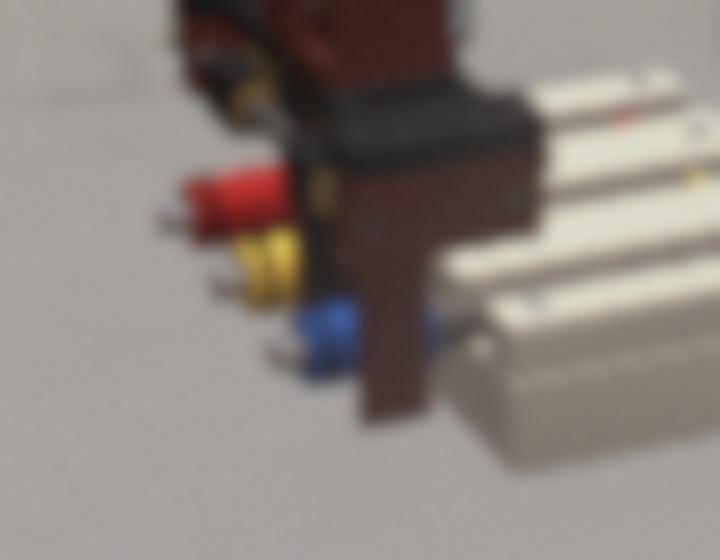

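The side crop shows the fingers straddling the blue head, with the finger at crop x 360–430 and the head at 298–442, clear of the yellow head. I will close now, then lift.

Emit:
move_arm([
  [0, 0, 0, 0, 0],
  [0, 0, 0, 0, 0],
  [0, 0, 0, 0, 0],
  [0, 0, 0, 0, 0],
  [0, 0, 0, 0, 0],
])

```text
t: 5.48
ee_pos: [505.8, -222.7, 26.9]
orientation: [-0.35, 3.121, -0.001]
ft_force: [0.4, -2.6, 1.9]
width: 25.8
grasp_force: 29.9
```

Emit:
move_arm([
  [0, 0, -0.3, 0, 0],
  [0, 0, -0.6, 0, 0],
  [0, 0, -1, 0, 0],
  [0, 0, -1, 0, 0],
  [0, 0, -1, 0, 0],
  [0, 0, -1.5, 0, 0],
  [0, 0, -2, 0, 0],
  [0, 0, -2, 0, 0],
  [0, 0, -1, 0, 0],
  [0, 0, 0, 0, 0],
])

```text
t: 6.72
ee_pos: [506.0, -222.7, 131.6]
orientation: [-0.35, 3.121, -0.001]
ft_force: [0.6, 0.4, -1.3]
width: 25.3
grasp_force: 29.9
```

Run:
```python
from go import *
go(449.5,204.5,130,-9)
b=optics.get_image("side"); cv2.imwrite("pics/side4.png",b)
cv2.imwrite("pics/near4.png",cv2.resize(b[180:280,260:400],(784,560),interpolation=cv2.INTER_CUBIC))
```

```text
t 6.72 ee [ 506.  -222.7  131.6] xyaw -167.2 zax [ 0.001 -0.001 -1.   ] w 25.3 F [ 0.6  0.4 -1.3] q [-0.44  0.44  1.85 -0.    0.84 -2.23]
shift cm [-3.96 42.91  0.12]
turn 21.8
```

View pics/near4.png

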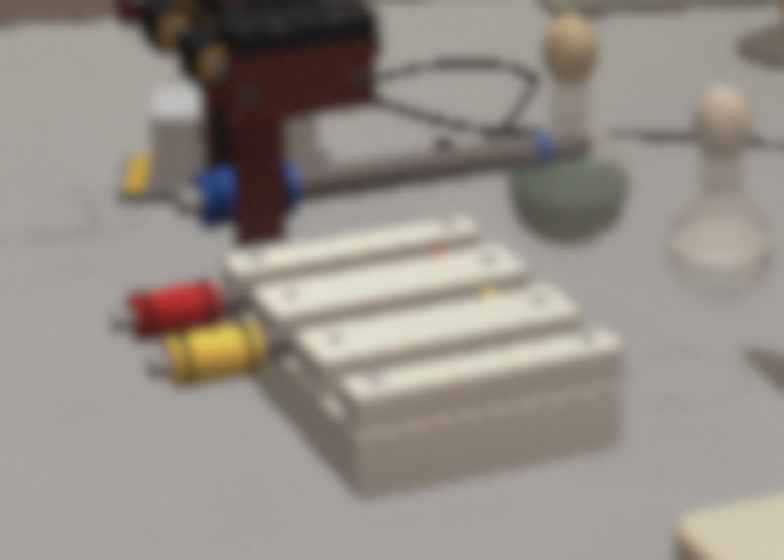

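The side crop shows the probe held level by its head (crop 200–300,190), with its tip at about (580,145). Red and yellow are still in their grooves. Next I will turn and carry it to the cradle.

Emit:
move_arm([
  [0.5, 0, 0, 4, 0],
  [1, 0, 0, 6, 0],
  [1.5, 0, 0, 6, 0],
  [1, 0, 0, 5.8, 0],
  [0, 0, 0, 0, 0],
])

```text
t: 7.4
ee_pos: [464.8, -224.9, 129.9]
orientation: [-0.246, -3.13, -0.001]
ft_force: [0.4, 0.5, -0.6]
width: 25.1
grasp_force: 29.9
```

```bash
python3 -c "
from go import *
go(449.5,204.5,130,-9)"
```

```text
t 7.4 ee [ 464.8 -224.9  129.9] xyaw 171.0 zax [-0.002  0.001 -1.   ] w 25.1 F [ 0.4  0.5 -0.6] q [-0.47  0.4   1.93  0.    0.81 -1.89]
shift cm [8.210e+00 4.218e+01 3.000e-02]
turn 0.0
```

Emit:
move_arm([
  [0.5, 1, 0, 0, 0],
  [0.7, 2.5, 0, 0, 0],
  [0.7, 4, 0, 0, 0],
  [0.7, 4, 0, 0, 0],
  [0.7, 4, 0, 0, 0],
  [0.7, 4, 0, 0, 0],
  [0.7, 4, 0, 0, 0],
  [0.7, 4, 0, 0, 0],
  [0.7, 4, 0, 0, 0],
  [0.7, 4, 0, 0, 0],
])

```text
t: 8.65
ee_pos: [453.8, 138.0, 130.6]
orientation: [0.243, 3.132, 0.0]
ft_force: [0.2, 0.3, -0.6]
width: 25.3
grasp_force: 29.9
```

Emit:
move_arm([
  [0.7, 3.5, 0, 0, 0],
  [0.5, 2.2, 0, 0, 0],
  [0.2, 1, 0, 0, 0],
  [0, 0, 0, 0, 0],
  [0, 0, 0, 0, 0],
])

```text
t: 9.28
ee_pos: [450.7, 203.7, 130.6]
orientation: [-0.247, -3.132, 0.001]
ft_force: [-0.6, -1.4, -0.8]
width: 25.4
grasp_force: 29.9
```

Run:
```python
from go import *
from meas import blobs
go(449.5,204.5,26,-9)
a=optics.get_image("top");b=optics.get_image("side"); cv2.imwrite("pics/top5.png",a);cv2.imwrite("pics/side5.png",b)
z=get_obs()["ee_pos"][2]+18.1
for n,im,bx in(("top",a,(160,180,260,300)),("side",b,(260,170,360,230))):
    for ar,c in blobs(im,(105,110,40),(130,255,255),bx): print(n,ar,c,to_plane(n,c,z+(5 if n=="top" else 0)).round(1))
A=cv2.resize(a[195:275,170:240],(490,560),interpolation=cv2.INTER_CUBIC);B=cv2.resize(b[160:230,270:310],(310,560),interpolation=cv2.INTER_CUBIC)
cv2.imwrite("pics/near5.png",np.hstack([A,B]))
```

```text
t 9.28 ee [450.7 203.7 130.6] xyaw 171.0 zax [-0. -0. -1.] w 25.4 F [-0.6 -1.4 -0.8] q [ 0.4   0.37  1.98 -0.    0.79 -1.01]
shift cm [ 0.13  0.06 10.46]
turn -0.0
top 11 [199.73 215.91] [594.3 179.4 153.8]
side 4 [265.5 170.5] [432.1 218.8 148.8]
side 13 [275.85 171.38] [465.6 199.7 148.8]
```

View pics/near5.png

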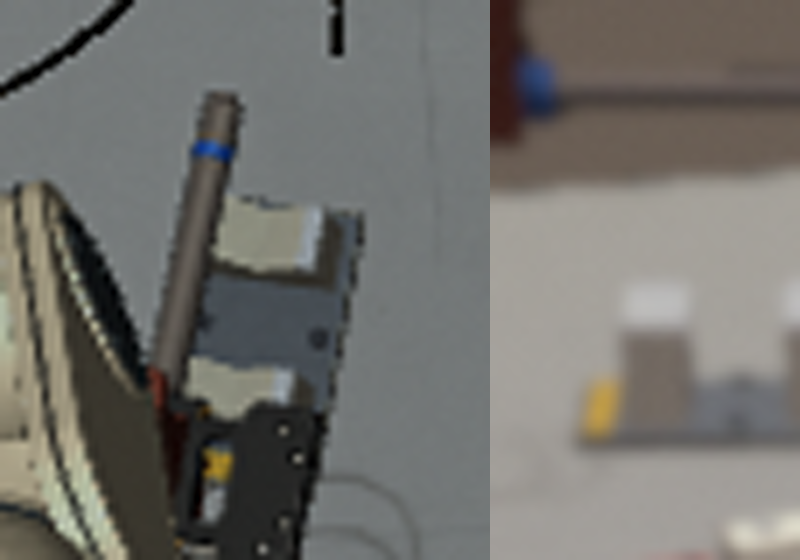

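The top view shows the shaft parallel to the cradle axis. Its blue band maps to within 2 mm of the target line once the 100 mm height parallax is taken out. I will lower in stages.

Emit:
move_arm([
  [0.1, 0.1, 0.5, 0, 0],
  [0, 0, 1.5, 0, 0],
  [0, 0, 2, 0, 0],
  [0, 0, 2, 0, 0],
  [0, 0, 1.5, 0, 0],
  [0, 0, 1, 0, 0],
  [0, 0, 0.6, 0, 0],
  [0, 0, 0.3, 0, 0],
  [0, 0, 0, 0, 0],
])

```text
t: 10.5
ee_pos: [450.2, 205.6, 36.8]
orientation: [0.247, 3.132, 0.0]
ft_force: [-0.4, 1.0, -0.7]
width: 25.5
grasp_force: 29.9
```

Run:
```python
from go import *
from meas import blobs
go(449.5,204.5,26.9,-9)
a=optics.get_image("top");b=optics.get_image("side"); cv2.imwrite("pics/top6.png",a);cv2.imwrite("pics/side6.png",b)
z=get_obs()["ee_pos"][2]+18.1
for ar,c in blobs(a,(105,110,40),(130,255,255),(180,200,240,300)): 
    W=to_plane("top",c,z+8); print("top",ar,c,W.round(1))
    d=W[:2]-[545.8,189.2]; u=np.array([np.cos(np.radians(-9)),np.sin(np.radians(-9))]); print("along",d@u,"lat",d@[-u[1],u[0]])
A=cv2.resize(a[195:275,170:240],(490,560),interpolation=cv2.INTER_CUBIC);B=cv2.resize(b[170:230,265:305],(310,560),interpolation=cv2.INTER_CUBIC)
cv2.imwrite("pics/near6.png",np.hstack([A,B]))
```

```text
t 10.5 ee [450.2 205.6  36.8] xyaw 171.0 zax [ 0.  0. -1.] w 25.5 F [-0.4  1.  -0.7] q [ 0.4   0.55  2.01  0.    0.58 -1.01]
shift cm [ 0.05 -0.12  0.99]
turn -0.0
top 11 [205.91 223.36] [592.6 180.7  63.2]
along 47.531719323040264 lat -1.111774623004357
```

View pics/near6.png

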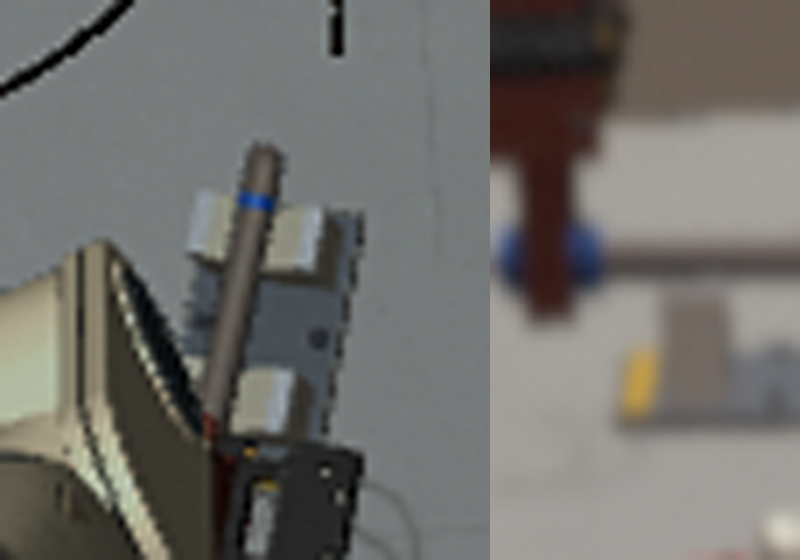

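The crop shows the rod centred over both V-blocks: at the far block, rod x≈258 and block 188–325, and the near block agrees after allowing for what the arm hides. I will lower the last centimetre slowly.

Emit:
move_arm([
  [0.05, -0.05, 0.3, 0, 0],
  [0, 0, 0.2, 0, 0],
  [0, 0, 0.15, 0, 0],
  [0, 0, 0.1, 0, 0],
  [0, 0, 0, 0, 0],
  [0, 0, 0, 0, 0],
])

```text
t: 11.35
ee_pos: [449.5, 205.0, 29.2]
orientation: [-0.247, -3.132, 0.0]
ft_force: [-0.1, -0.4, 0.1]
width: 24.9
grasp_force: 29.9
```

Emit:
move_arm([
  [0, 0, 0.1, 0, 0],
  [0, 0, 0.05, 0, 0],
  [0, 0, 0, 0, 0],
  [0, 0, 0, 0, 0],
])

```text
t: 11.85
ee_pos: [449.4, 205.0, 27.8]
orientation: [-0.247, -3.132, 0.0]
ft_force: [-1.2, -2.1, 3.8]
width: 25.6
grasp_force: 29.9
```

Emit:
move_arm([
  [0, 0, 0.05, 0, 0],
  [0, 0, 0, 0, 0],
  [0, 0, 0, 0, 0],
])

```text
t: 12.22
ee_pos: [449.4, 204.9, 27.1]
orientation: [-0.247, -3.132, 0.0]
ft_force: [-1.0, -3.6, 4.7]
width: 25.5
grasp_force: 30.0
```

Contact is felt at the expected seat height. I will relieve the small sideways force and let go slowly.

Emit:
move_arm([
  [0, -0.05, 0, 0, 0],
  [0, 0, 0, 0, 0],
  [0, 0, 0, 0, 31],
  [0, 0, 0, 0, 35],
  [0, 0, 0, 0, 45],
  [0, 0, 0, 0, 55],
  [0, 0, 0, 0, 60],
  [0, 0, 0, 0, 60],
])

```text
t: 13.22
ee_pos: [449.4, 204.6, 27.2]
orientation: [0.247, 3.132, 0.0]
ft_force: [0.4, 0.4, 0.4]
width: 52.2
grasp_force: 0.0
```

Emit:
move_arm([
  [0, 0, -0.5, 0, 60],
  [0, 0, -1, 0, 60],
  [0, 0, -2, 0, 60],
  [0, 0, -3, 0, 60],
  [0, 0, -4, 0, 60],
  [2, 0, -4, 0, 60],
  [4, 0, -3, 0, 60],
  [4, 0, 0, 0, 60],
  [3, 0, 0, 0, 60],
  [0, 0, 0, 0, 60],
])

```text
t: 14.48
ee_pos: [319.5, 224.8, 202.8]
orientation: [0.243, 3.132, 0.001]
ft_force: [1.3, 0.4, -0.5]
width: 52.8
grasp_force: 0.0
```

Run:
```python
from go import *
from meas import blobs
go(449.5,204.5,26.9,-9)
a=optics.get_image("top");b=optics.get_image("side"); cv2.imwrite("pics/top7.png",a);cv2.imwrite("pics/side7.png",b)
u=np.array([np.cos(np.radians(-9)),np.sin(np.radians(-9))])
for ar,c in blobs(a,(105,110,40),(130,255,255),(180,200,240,300)):
    W=to_plane("top",c,51); d=W[:2]-[545.8,189.2]; print("top",ar,c,W.round(1),"along",d@u,"lat",d@[-u[1],u[0]])
for ar,c in blobs(b,(105,110,40),(130,255,255),(255,180,340,225)): print("side",ar,c)
print("side head pred",proj("side",[449.5,204.5,45]))
A=cv2.resize(a[195:295,170:240],(392,560),interpolation=cv2.INTER_CUBIC);B=cv2.resize(b[185:225,260:320],(400,267),interpolation=cv2.INTER_CUBIC);C=cv2.resize(b[215:275,275:365],(400,267),interpolation=cv2.INTER_CUBIC)
cv2.imwrite("pics/near7.png",np.hstack([A[:534],np.vstack([B,C])]))
```

```text
t 14.47 ee [319.5 224.8 202.8] xyaw 171.1 zax [ 0.  0. -1.] w 52.8 F [ 1.3  0.4 -0.5] q [ 0.58  0.1   2.14  0.    0.91 -0.83]
shift cm [-1.315e+01 -1.000e-02  1.760e+01]
turn 0.1
top 9 [207.56 224.11] [592.9 178.2  51. ] along 48.24633305304846 lat -3.4880845415056143
top 114 [198.2  271.64] [447.5 202.7  51. ] along -99.2134204727008 lat -2.0471173118750894
side 55 [272.22 200.09]
side head pred [272.92325964 200.57771904]
```

View pics/near7.png

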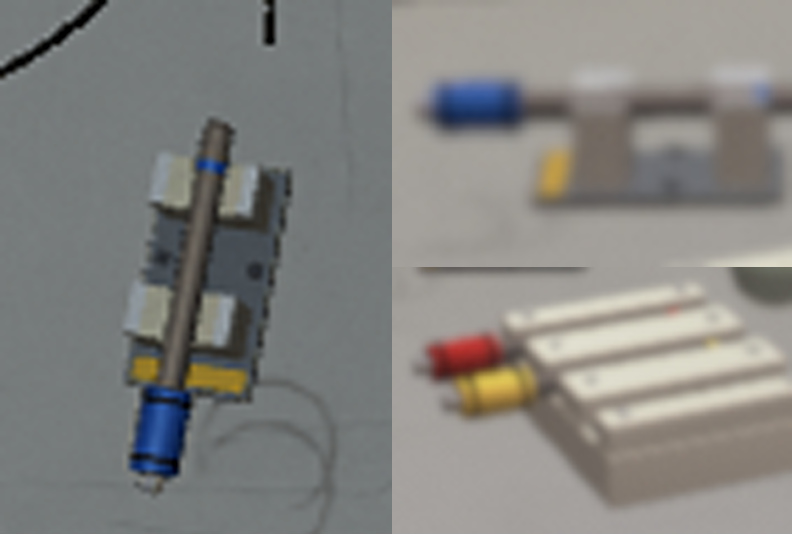

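The final view shows the probe seated in both V-blocks, with the head free over the yellow-striped end. It is centred to about 2 mm along the cradle. Red and yellow are untouched, so I am handing in.

```bash
python3 -c "
from workcell import close_job
print(close_job())"
```

```text
the job is handed in; nothing more can be done
None
```

The blue-headed probe lies released and seated in both V-blocks, centred to about 2 mm with its head free over the yellow-striped end, the other two probes are still in their grooves, and the job is handed in at about 14.6 s.

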